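Wipe the brass stubs out of the jig trough

ROBOT

A 6-joint arm with a two-finger parallel gripper is mounted at the origin on the work surface. World frame = base frame: x ahead of the robot, y to its left, z up, the work surface at z = 0. Lengths are in m, angles in rad, forces in N, time in s.
With the tool pointing down it reaches from about 0.425 to 1.125 m from the base axis. Payload 14.9 kg.
Tool frame: the origin (TCP) lies on the centre line of the jaws, within the pads' length; the fingertips stand r.tips_ahead ahead of it and the grasp point (between the pads) lies 6 mm ahead of it (r.tips_ahead is the distance from the TCP to the fingertips, in m); z points along the fingers, y is the line along which they close (so a half turn about z gives the same grasp; the last joint's range is limited). The gripper opens to 91 mm and grips with 3 to 60 N. Pads are 32 mm wide; open, the fingers measure 118 mm over their backs; the gripper's body (76 mm by 178 mm) begins 60 mm behind the grasp point.
Start: joints at [1.314, 0.379, 1.734, -0, 1.028, -0.033], TCP at [0.155, 0.683, 0.239] pointing down, gripper open.
Joint ranges: [-2.77, 2.77], [-0.74, 2.19], [0, 2.66], [-1.06, 4.2], [0.31, 2.87], [-3.08, 3.08]. Speed limits (rad/s): [1.89, 1.89, 2.39, 3.14, 3.14, 3.14].

INTERFACE

Orientations are given as a unit quaternion [x, y, z, w].
In Python, from rig import r gives the robot as it stands.
- The arm moves only by the tool play_rows, never from a script. Its argument "commands" is a list of rows, each an object of numbers: "fingers": the finger opening in mm, from 0 to 91.2; "x", "y", "z": the shift along the world's x, y, z in mm; "ax", "ay", "az": the turn, a rotation vector about the world's x, y, z in rad. In form: [{"fingers": .., "x": .., "y": .., "z": .., "ax": .., "ay": .., "az": ..}, ...]. A call has 1 to 8 rows; each row shifts and turns the commanded pose from where the row before left it; what a row does not reach is not made up. A row lasts 1/10 s, in which the tool goes at most 50 mm and 8.59 degrees, less where a joint would pass 70% of its speed; a pose out of reach is approached as far as the arm can. A call with a gripper value outside its range is refused whole. The fingers move at their own pace and stop on an object; "grip_force" is the grip in N (left out, the last holds). Time passes only in rows, so rows that do not move let the fingers close. It gives the time, the measured TCP pose, the force, the opening and the grip force at its end, in the units of the state.
- r.get_obs(): the state, without advancing time (a new reading comes with each control period).
- r.camera(name): name is "scene" or "top"; returns a dict with "frame" (480x640x3 uint8, red, green, blue), "depth" (480x640 float32, m along the optical axis (not along the pixel's ray), 0 where there is no reading), "K" (3x3 intrinsics, pixels), "origin" and "attitude" of the camera in the world. Camera axes: x right, y down, z forward; pixel columns grow to the right and rows downward; lengths in m; the calibration is good to about 2 mm. A picture is of the moment at which its call begins.
- r.finish_job(): hands the job in; it is judged then, once.
The state is a dict: "time": time; "joints": joint angles; "qvel": joint speeds; "effort": joint torques, N m; "position": TCP position; "ee_rot": TCP orientation; "ft_force": force on the tool from outside, world axes, zero at the start; "moment": the same for the moment, N m; "width": finger opening in m; "grasp_force": force on a finger pad.
Only numpy, scipy, OpenCV 4.12 (cv2) and the standard library are available. Lean on these libraries where they do the work, as an engineer would, in place of code of your own. Each camera call takes 0.05 s, during which the arm holds its last target. There are 200 camera calls.

TASK

Clear the four brass stubs off the floor of the blue-walled trough into the white catch tray at its open end, by wiping them with the wooden scraper block and never touching them with the gripper. In its steel stand the block can be taken only by its two ends, but the trough has room for the fingers only on its two broad faces, so first stand it upright in the middle of the green pad, let go and take it again the other way; lower it onto the trough floor behind all the stubs, at the end away from the tray, with its length across the trough, and sweep towards the tray. Finish with the block standing upright on the trough floor, let go, and leave the other things on the bench where they are.

Things in the scene. Friction and masses are not known exactly. Their poses are not given: they have to be found in the camera images.
- trough: Fixed trough. Origin on the bench under the channel's centre; x along the channel towards the catch tray, y across, z up. Dark grey channel floor 40 mm above the bench, x = -110 to +110 mm, 74 mm wide between two blue walls (5 mm thick, tops 80 mm above the bench); both ends open. Stubs start between x = -35 and +90 mm; behind them, to x = -110, it is empty
- tray_mid (a point): centre of the floor of the white catch tray fixed to the trough, 155 mm ahead of the trough's centre: floor 4 mm above the bench, inside 86 mm long from the lip and 88 mm wide, walls 30 mm high, so it lies lower than the channel floor. Stubs pushed over the lip fall into it
- channel_back (a point): point on the channel floor (40 mm above the bench), mid-width, 80 mm behind the trough's centre: a good place for the block's middle before the sweep. Axes as the trough's
- channel_lip (a point): point on the channel floor, mid-width, at the edge where the floor ends over the catch tray (x = +110 mm of the trough). Axes as the trough's
- stand: Fixed steel stand of the scraper block. Origin under its centre, x along the block's length. Base 100 x 80 x 10 mm; two upright cheeks (58 mm long in x, 6 mm thick, tops 85 mm above the bench, flush with the block's top) stand 2.5 mm off the block's broad faces; open at the block's ends. The block lifts straight up out of it
- pad_mid (a point): centre of the upper face of the fixed green pad, 110 x 110 mm, 2 mm thick (top 2 mm above the bench), clear of things
- block_mid (a point): centre of the wooden scraper block with black rubber foot: 64 mm long (its x), 36 mm thick (its y), 75 mm tall (its z, up), 0.13 to 0.25 kg. The point is half-way up, 37.5 mm above its foot. It starts upright in the stand, its foot 10 mm above the bench. Held in its upper third the fingertips stay above the stubs
- chip1_mid (a point): centre of a loose brass stub, 18 x 15 x 12 mm (x, y, z), 27 g, lying on the channel floor; to be wiped with the block, not touched with the gripper
- chip2_mid (a point): centre of a loose brass stub, 18 x 15 x 12 mm (x, y, z), 27 g, lying on the channel floor; to be wiped with the block, not touched with the gripper
- chip3_mid (a point): centre of a loose brass stub, 18 x 15 x 12 mm (x, y, z), 27 g, lying on the channel floor; to be wiped with the block, not touched with the gripper
- chip4_mid (a point): centre of a loose brass stub, 18 x 15 x 12 mm (x, y, z), 27 g, lying on the channel floor; to be wiped with the block, not touched with the gripper
- vise: bystander: fixed fly-tying vise, base 100 x 80 mm, 145 mm tall, origin under its base
- spool_red_mid (a point): bystander: red thread spool, 44 mm across, 55 mm tall; its centre
- spool_yellow_mid (a point): bystander: yellow thread spool, 44 mm across, 55 mm tall; its centre
- varnish_mid (a point): bystander: amber varnish jar, 36 mm across, 65 mm tall; its centre
- mug_mid (a point): bystander: blue mug, 80 mm across, 90 mm tall; its centre
- driver_mid (a point): bystander: orange-handled screwdriver, 170 mm long, lying
- bead_tin_mid (a point): bystander: low steel tin, 60 mm across, 40 mm tall; its centre

How it is judged:
On the way, in this order (a step that is already met when the one before it is completed fails the run):
1. the block stands upright on the green pad, its centre within 45 mm of the pad's, let go (horizontal distance between block_mid and pad_mid below 0.045 m and height (world z) of block_mid between 0.0345 and 0.0445 m and angle between block_mid's own z axis and vertical below 0.1 rad and contact force between the fingers and block below 0.1 N and linear speed of block below 0.02 m/s), for 0.15 s.
2. the block stands on the channel floor behind the stubs (its centre 55 mm or more behind the trough's centre), its length across the channel (z of block_mid in the frame of trough between 0.0725 and 0.0825 m and angle between block_mid's own z axis and vertical below 0.1 rad and y of block_mid in the frame of trough between -0.02 and 0.02 m and x of block_mid in the frame of trough between -0.115 and -0.055 m and angle between the x axis of block_mid and the y axis of trough, either way round below 0.2 rad), for 0.05 s.
3. all four stubs are down in the catch tray (x of chip1_mid in the frame of trough between 0.11 and 0.2 m and y of chip1_mid in the frame of trough between -0.05 and 0.05 m and z of each of chip1_mid, chip2_mid, chip3_mid, chip4_mid in the frame of trough below 0.032 m and x of chip2_mid in the frame of trough between 0.11 and 0.2 m and y of chip2_mid in the frame of trough between -0.05 and 0.05 m and x of chip3_mid in the frame of trough between 0.11 and 0.2 m and y of chip3_mid in the frame of trough between -0.05 and 0.05 m and x of chip4_mid in the frame of trough between 0.11 and 0.2 m and y of chip4_mid in the frame of trough between -0.05 and 0.05 m), for 0.2 s.
At the end, for the whole second after the job is handed in: all four stubs lie at rest in the catch tray (past the lip, below its rim); the block stands upright (within 0.1 rad) on the channel floor, its centre between the channel's ends and within 20 mm of its mid-line, let go and at rest (all of step 3 and linear speed of each of chip1, chip2, chip3, chip4, block below 0.02 m/s and z of block_mid in the frame of trough between 0.0725 and 0.0825 m and angle between block_mid's own z axis and vertical below 0.1 rad and y of block_mid in the frame of trough between -0.02 and 0.02 m and x of block_mid in the frame of trough between -0.11 and 0.11 m and contact force between the fingers and block below 0.1 N); the robot touches nothing.
It fails at once if a stub is touched with the gripper or arm (contact force between any of the fingers, the arm and chip1 above 0.3 N or contact force between any of the fingers, the arm and chip2 above 0.3 N or contact force between any of the fingers, the arm and chip3 above 0.3 N or contact force between any of the fingers, the arm and chip4 above 0.3 N).
It fails at once if a stub leaves the trough and tray (falls onto the bench) (y of any of chip1_mid, chip2_mid, chip3_mid, chip4_mid in the frame of trough above 0.055 m or y of any of chip1_mid, chip2_mid, chip3_mid, chip4_mid in the frame of trough below -0.055 m or x of any of chip1_mid, chip2_mid, chip3_mid, chip4_mid in the frame of trough above 0.21 m or x of any of chip1_mid, chip2_mid, chip3_mid, chip4_mid in the frame of trough below -0.12 m).
It fails at once if another thing on the bench is shifted by more than 30 mm (distance of any of spool_red_mid, spool_yellow_mid, varnish_mid, mug_mid, driver_mid, bead_tin_mid from where it was at the start of the episode above 0.03 m).
It also fails if it takes over 66 s, if anything falls off the work surface, if the arm or the gripper's body presses on something with over 40 N, if the wrist force passes 120 N, or if a joint passes its speed limit or range.

## Working session

There is one attempt and no reset: what is moved stays moved. The work goes in short steps, Python scripts to look and compute and a tool call to move; the robot and the scene stay as the last step left them, time stands still between calls to the robot, and variables do not carry over. Pictures are saved under pics/ and viewed, at most 10 in all, crops included, and the job is handed in when it is done.

Besides the shell and the picture viewer there is one more tool, called in YAML: its name, and indented under it one key for each argument. play_rows: Moves the arm, as the interface text tells. Its arguments: {"type":"object","properties":{"commands":{"type":"array","items":{"type":"object","properties":{"fingers":{"type":"number"},"x":{"type":"number"},"y":{"type":"number"},"z":{"type":"number"},"ax":{"type":"number"},"ay":{"type":"number"},"az":{"type":"number"}}}},"grip_force":{"type":"number"}},"required":["commands"]}

```bash
mkdir -p pics
cat > h.py <<'E'
import numpy as np,cv2
from scipy.spatial.transform import Rotation as R
from rig import r
def cam(n):
    c=r.camera(n); a=np.array(c['attitude'])
    c['R']=a if a.shape==(3,3) else R.from_quat(a).as_matrix(); return c
def cloud(c):
    d=c['depth'];K=c['K'];v,u=np.mgrid[:480,:640]
    p=np.stack([(u-K[0,2])/K[0,0]*d,(v-K[1,2])/K[1,1]*d,d],-1)
    return p@c['R'].T+np.array(c['origin'])
def save(n,im): cv2.imwrite('pics/'+n,cv2.cvtColor(im,cv2.COLOR_RGB2BGR))
E
python3 - <<'E'
from h import *
for n in('top','scene'):
    c=cam(n); save(n+'0.png',c['frame']); np.savez(n+'0.npz',P=cloud(c),I=c['frame']); print(n,c['origin'],c['attitude'],c['K'])
print(r.tips_ahead,r.get_obs())
E
```

```text
top [0.33868918 0.00221522 1.23231254] [-0.69563993  0.71331697 -0.06841152  0.05083154] [[514.64214426   0.         324.83031606]
 [  0.         514.64214426 244.17491647]
 [  0.           0.           1.        ]]
scene [ 1.13083826 -0.51331613  0.61411353] [ 0.80294031  0.3802999  -0.18783382 -0.41878073] [[446.42357011   0.         314.98001424]
 [  0.         446.42357011 239.48902223]
 [  0.           0.           1.        ]]
0.025 {'time': 0.1, 'joints': array([ 1.31369588e+00,  3.79360752e-01,  1.73471848e+00,  1.34494667e-05,
        1.02851305e+00, -3.33237378e-02]), 'qvel': array([ 0.00043611, -0.00210093, -0.00302309,  0.0001722 ,  0.00028286,
       -0.00226095]), 'effort': array([ 9.76743941e-04, -7.65041900e+01, -4.35294235e+01,  6.52625877e-02,
        3.97705205e-02,  1.22595540e-05]), 'position': array([0.15527391, 0.68221981, 0.23835253]), 'ee_rot': array([ 1.11658485e-01,  9.93746513e-01, -4.93718872e-04, -7.80216305e-05]), 'ft_force': array([-0.10256301, -0.27976137, -0.45992136]), 'moment': array([ 0.04310663, -0.02214917, -0.00102781]), 'grasp_force': 0.0, 'width': 0.09128233623547885}
```

View pics/top0.png

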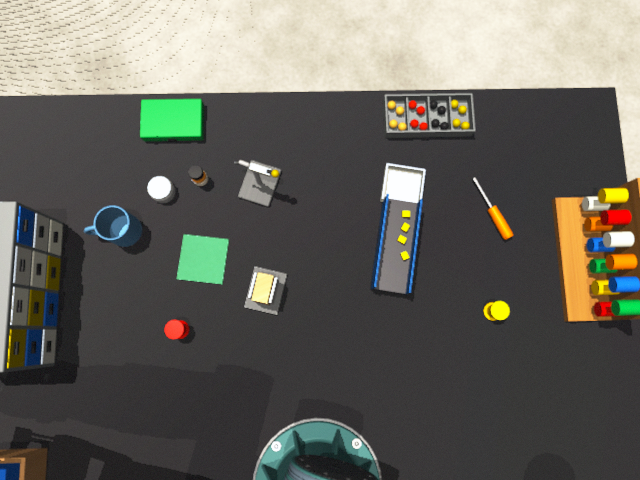

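View pics/scene0.png

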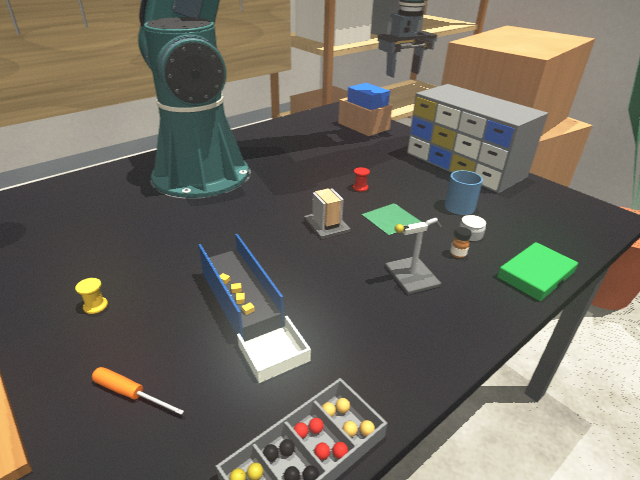

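The top view shows the block in its stand at (265,290), the green pad at (203,259), the trough centre near (399,247), stubs at (406,214), (404,226), (402,239) and (404,256), and the tray at (404,183). The scene view agrees. Next I'll measure.

Run:
```python
from h import *
d=np.load('top0.npz');P=d['P'];I=d['I'].astype(int);hsv=cv2.cvtColor(d['I'],cv2.COLOR_RGB2HSV)
H,S,V=[hsv[...,i].astype(int) for i in range(3)]
v,u=np.mgrid[:480,:640]
def box(a,b,c,e): return (u>=a)&(u<=c)&(v>=b)&(v<=e)
def rep(n,m):
    p=P[m]; rc=cv2.minAreaRect((p[:,:2]*1000).astype(np.float32)); print(n,m.sum(),'zmed',np.median(p[:,2]).round(4),'c',np.round(rc[0],1),'size',np.round(rc[1],1),'ang',round(rc[2],1), 'mean',(p[:,:2].mean(0)*1000).round(1))
rep('pad',box(165,225,240,295)&(H>45)&(H<85)&(S>80))
st=box(235,255,295,325)
rep('blocktop',st&(P[...,2]>.075)&(H>12)&(H<32)&(S>60))
rep('standtop all',st&(P[...,2]>.075))
rep('standbase',st&(P[...,2]>.005)&(P[...,2]<.018))
t=box(365,150,440,305)
rep('walls',t&(P[...,2]>.07))
rep('floor',t&(P[...,2]>.034)&(P[...,2]<.045))
rep('trayfloor',t&(P[...,2]>-.002)&(P[...,2]<.01)&(V>140)&(S<60))
rep('traywall',t&(P[...,2]>.022)&(P[...,2]<.034)&(V>110)&(S<60))
y=t&(H>20)&(H<35)&(S>150)&(V>120)
n,l,s,c=cv2.connectedComponentsWithStats(y.astype(np.uint8))
for i in range(1,n):
    if s[i,4]>15: rep('chip',l==i)
# scene cloud for walls
d=np.load('scene0.npz');P=d['P'];h=cv2.cvtColor(d['I'],cv2.COLOR_RGB2HSV)
H,S,V=[h[...,i].astype(int) for i in range(3)];v,u=np.mgrid[:480,:640]
rep('s pad',box(355,200,425,240)&(H>45)&(H<85)&(S>80))
rep('s blocktop',box(300,180,350,235)&(P[...,2]>.082)&(P[...,2]<.09)&(V>100))
rep('s standbase',box(300,180,350,240)&(P[...,2]>.006)&(P[...,2]<.014))
rep('s walls',box(190,230,290,335)&(P[...,2]>.076)&(P[...,2]<.085))
rep('s trayfl',box(235,320,310,380)&(P[...,2]>-.0)&(P[...,2]<.01)&(V>140)&(S<60))
c=cv2.resize(d['I'][150:330,180:440],None,fx=3,fy=3,interpolation=cv2.INTER_CUBIC);save('s_crop.png',c)
```

```text
pad 2171 zmed 0.0017 c [473.4 152. ] size [380.  133.7] ang 67.4 mean [518.8 262.3]
blocktop 476 zmed 0.0847 c [410.4  60.7] size [171.7  69. ] ang 61.1 mean [438.4 113.2]
standtop all 654 zmed 0.0846 c [411.7  63.3] size [177.   69.9] ang 61.5 mean [436.5 111.1]
standbase 689 zmed 0.0096 c [442.6 109.7] size [134.2 163.7] ang 88.9 mean [434.3 108.1]
walls 548 zmed 0.0789 c [ 469.4 -158.6] size [149.6 386.5] ang 60.2 mean [ 518.7 -181.6]
floor 2545 zmed 0.0393 c [ 579.1 -200.9] size [ 94.6 308. ] ang 78.3 mean [ 531.4 -196.5]
trayfloor 1058 zmed 0.0031 c [ 698.6 -231.7] size [100.4  93.3] ang 80.2 mean [ 693.3 -228.6]
traywall 227 zmed 0.0287 c [ 581.9 -205.3] size [ 96.6 308.5] ang 79.7 mean [ 694.7 -223.8]
chip 48 zmed 0.0504 c [ 608.9 -222.6] size [16.5 13.8] ang 85.6 mean [ 608.9 -222.6]
chip 56 zmed 0.0509 c [ 459.8 -116.2] size [ 16.6 338.5] ang 48.4 mean [ 572.8 -216. ]
chip 58 zmed 0.0503 c [ 548.8 -211.7] size [20.1 18.9] ang 60.8 mean [ 548.1 -210.7]
chip 55 zmed 0.0506 c [ 510.4 -215.3] size [18.8 18.9] ang 22.5 mean [ 509.7 -215. ]
s pad 890 zmed 0.0013 c [828.9 -75.2] size [ 147. 1054.] ang 42.5 mean [522.  255.6]
s blocktop 283 zmed 0.0842 c [441.5 110.3] size [52.9 66.4] ang 73.4 mean [442.7 109.5]
s standbase 360 zmed 0.0092 c [441.9 109.6] size [ 81.2 102.8] ang 76.2 mean [458.6  94.5]
s walls 471 zmed 0.079 c [ 537.9 -199.4] size [ 84.8 221.3] ang 79.5 mean [ 548.1 -203.7]
s trayfl 1602 zmed 0.0034 c [ 691.  -220.8] size [110.2  93.2] ang 79.6 mean [ 686.1 -223.6]
```

Run:
```python
from h import *
for n in('top','scene'):
    d=np.load(n+'0.npz');P=d['P'];ok=P[...,2]<1.0;h=cv2.cvtColor(d['I'],cv2.COLOR_RGB2HSV)
    H,S,V=[h[...,i].astype(int) for i in range(3)]
    X,Y,Z=P[...,0]*1e3,P[...,1]*1e3,P[...,2]*1e3
    def near(x,y,rad): return (np.hypot(X-x,Y-y)<rad)
    def rep(nm,m):
        p=np.stack([X[m],Y[m]],1).astype(np.float32)
        rc=cv2.minAreaRect(p);lo,hi=np.percentile(p,[1,99],axis=0)
        a=rc[2]; a=a-90 if rc[1][1]>rc[1][0] else a
        print(n,nm,m.sum(),'z',np.median(Z[m]).round(1),'c',np.round(rc[0],1),'size',np.round(rc[1],1),'longdir',round(a,1),'mean',p.mean(0).round(1))
    rep('pad',near(522,258,90)&(H>45)&(H<85)&(S>80)&(abs(Z-2)<4))
    rep('blk',near(442,110,60)&(abs(Z-85)<4)&(H>10)&(H<32)&(S>45))
    rep('cheek+blk',near(442,110,60)&(abs(Z-85)<4))
    rep('base',near(442,110,75)&(abs(Z-10)<3.5))
    rep('walls',near(538,-200,125)&(abs(Z-80)<4))
    rep('floor',near(538,-200,116)&(abs(Z-40)<3))
    rep('tray rim',near(690,-228,75)&(abs(Z-30)<5))
    y=((H>20)&(H<35)&(S>120)&near(538,-200,125)&(abs(Z-51)<5)).astype(np.uint8)
    k,l,s,_=cv2.connectedComponentsWithStats(y)
    for i in range(1,k):
        if s[i,4]>15: rep('chip',l==i)
    np.set_printoptions(suppress=True)
    m=near(442,110,60)&(abs(Z-85)<4); 
    if n=='top': c=cv2.resize(d['I'][260:320,235:300],None,fx=9,fy=9,interpolation=cv2.INTER_CUBIC);save('t_crop.png',c)
```

```text
top pad 1897 z 1.8 c [520.  263.8] size [112.7 112.2] longdir 82.1 mean [519.  263.6]
top blk 445 z 84.7 c [439.  113.9] size [36.4 63.8] longdir -13.6 mean [439.  113.7]
top cheek+blk 581 z 84.6 c [439.  113.6] size [52.9 63.9] longdir -14.0 mean [439.1 113.7]
top base 570 z 9.8 c [448.7 109.7] size [ 83.2 120.3] longdir -13.9 mean [433.6 108.5]
top walls 397 z 79.5 c [ 535.8 -196.3] size [ 84.2 219.9] longdir -10.5 mean [ 532.7 -196.9]
top floor 1977 z 39.7 c [ 536.3 -194.3] size [ 80.4 220.4] longdir -10.4 mean [ 531.2 -196.7]
top tray rim 206 z 29.2 c [ 677.7 -222.5] size [ 96.8 112.9] longdir -10.9 mean [ 700.9 -223.6]
top chip 50 z 50.4 c [ 608.2 -222.5] size [16.5 15.2] longdir 85.1 mean [ 608.6 -222.7]
top chip 48 z 51.0 c [ 576.4 -218.6] size [14.7 17.5] longdir -28.2 mean [ 576.3 -218.6]
top chip 44 z 50.9 c [ 548.1 -209.8] size [16.7 15.8] longdir 60.0 mean [ 547.5 -209.1]
top chip 50 z 51.3 c [ 509.2 -213.8] size [18.  15.2] longdir 19.5 mean [ 509.4 -213.9]
scene pad 878 z 1.3 c [518.6 262.1] size [114.6 111.2] longdir 83.7 mean [518.2 260. ]
scene blk 236 z 84.2 c [441.
[... 188 characters left out ...]
 size [ 81.2 102.8] longdir -13.8 mean [458.1  94.2]
scene walls 471 z 79.0 c [ 537.9 -199.4] size [ 84.8 221.3] longdir -10.5 mean [ 548.1 -203.7]
scene floor 2281 z 39.4 c [ 536.8 -201.6] size [ 83.3 223.3] longdir -9.7 mean [ 549.9 -195.2]
scene tray rim 631 z 28.9 c [ 682.5 -226.2] size [ 96.8 108.1] longdir -10.5 mean [ 690.  -229.3]
scene chip 47 z 50.9 c [ 511.5 -215.1] size [12.6 21.4] longdir -4.1 mean [ 513.5 -215.8]
scene chip 69 z 50.6 c [ 550.5 -212.9] size [17.1 17.5] longdir -30.5 mean [ 551.2 -213.1]
scene chip 63 z 51.1 c [ 578.6 -221.8] size [13. 19.] longdir -32.4 mean [ 579.9 -222.6]
scene chip 77 z 50.8 c [ 610.4 -226. ] size [18.2 15.1] longdir 88.1 mean [ 612.2 -226.3]
```

View pics/t_crop.png

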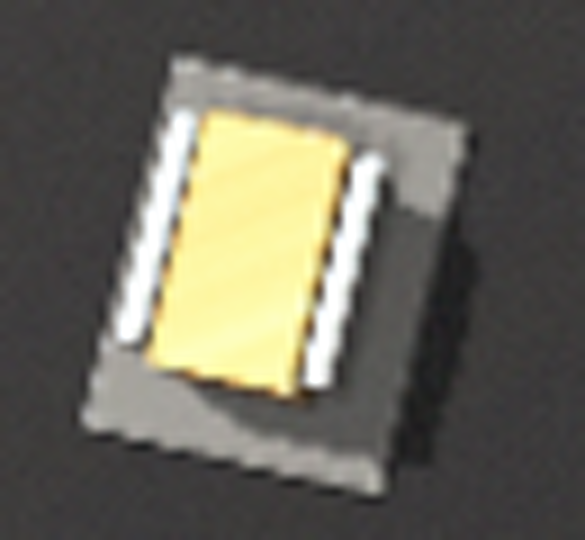

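Run:
```python
from h import *
for n in('top','scene'):
    P=np.load(n+'0.npz')['P'];p=P[(P[...,2]<.6)].reshape(-1,3)
    for x0,x1,y0,y1 in[(.0,.3,.5,.8),(.3,.45,.4,.8),(.2,.45,.2,.45),(.3,.5,0,.3),(.5,.7,.05,.25),(.5,.75,.4,.8)]:
        m=(p[:,0]>x0)&(p[:,0]<x1)&(p[:,1]>y0)&(p[:,1]<y1)
        if m.sum()>50: print(n,x0,x1,y0,y1,np.percentile(p[m,2],99).round(3))
```

```text
top 0.0 0.3 0.5 0.8 0.179
top 0.3 0.45 0.4 0.8 0.202
top 0.2 0.45 0.2 0.45 0.056
top 0.3 0.5 0 0.3 0.087
top 0.5 0.7 0.05 0.25 0.136
top 0.5 0.75 0.4 0.8 0.202
scene 0.0 0.3 0.5 0.8 0.428
scene 0.3 0.45 0.4 0.8 0.2
scene 0.2 0.45 0.2 0.45 0.054
scene 0.3 0.5 0 0.3 0.085
scene 0.5 0.7 0.05 0.25 0.137
scene 0.5 0.75 0.4 0.8 0.2
```

play_rows:
  commands:
    - {"fingers": 91, "x": 24, "y": -41.5, "az": -0.1}
    - {"fingers": 91, "x": 24, "y": -41.5, "az": -0.1}
    - {"fingers": 91, "x": 24, "y": -41.5, "az": -0.1}
    - {"fingers": 91, "x": 24, "y": -41.5, "az": -0.1}
    - {"fingers": 91, "x": 24, "y": -41.5, "az": -0.1}
    - {"fingers": 91, "x": 24, "y": -41.5, "az": -0.1}
    - {"fingers": 91, "x": 24, "y": -41.5, "az": -0.1}
    - {"fingers": 91, "x": 24, "y": -41.5, "az": -0.1}
  grip_force: 40

```text
schema error: expected keys fingers, x, y, z, ax, ay, az
```

play_rows:
  commands:
    - {"fingers": 91, "x": 24, "y": -41.5, "z": 0, "ax": 0, "ay": 0, "az": -0.1}
    - {"fingers": 91, "x": 24, "y": -41.5, "z": 0, "ax": 0, "ay": 0, "az": -0.1}
    - {"fingers": 91, "x": 24, "y": -41.5, "z": 0, "ax": 0, "ay": 0, "az": -0.1}
    - {"fingers": 91, "x": 24, "y": -41.5, "z": 0, "ax": 0, "ay": 0, "az": -0.1}
    - {"fingers": 91, "x": 24, "y": -41.5, "z": 0, "ax": 0, "ay": 0, "az": -0.1}
    - {"fingers": 91, "x": 24, "y": -41.5, "z": 0, "ax": 0, "ay": 0, "az": -0.1}
    - {"fingers": 91, "x": 24, "y": -41.5, "z": 0, "ax": 0, "ay": 0, "az": -0.1}
    - {"fingers": 91, "x": 24, "y": -41.5, "z": 0, "ax": 0, "ay": 0, "az": -0.1}
  grip_force: 40

```text
time: 0.9
position: [0.3478, 0.3488, 0.2389]
ee_rot: [0.491, 0.871, 0.0, 0.0]
ft_force: [1.1, -0.3, -0.1]
width: 0.0912
grasp_force: 0.0
```

play_rows:
  commands:
    - {"fingers": 91, "x": 11.5, "y": -30, "z": -5, "ax": 0, "ay": 0, "az": -0.1}
    - {"fingers": 91, "x": 11.5, "y": -30, "z": -5, "ax": 0, "ay": 0, "az": -0.1}
    - {"fingers": 91, "x": 11.5, "y": -30, "z": -5, "ax": 0, "ay": 0, "az": -0.1}
    - {"fingers": 91, "x": 11.5, "y": -30, "z": -5, "ax": 0, "ay": 0, "az": -0.1}
    - {"fingers": 91, "x": 11.5, "y": -30, "z": -5, "ax": 0, "ay": 0, "az": -0.1}
    - {"fingers": 91, "x": 11.5, "y": -30, "z": -5, "ax": 0, "ay": 0, "az": -0.1}
    - {"fingers": 91, "x": 11.5, "y": -30, "z": -5, "ax": 0, "ay": 0, "az": -0.1}
    - {"fingers": 91, "x": 11.5, "y": -30, "z": -5, "ax": 0, "ay": 0, "az": -0.1}

```text
time: 1.7
position: [0.4395, 0.1092, 0.1987]
ee_rot: [0.792, 0.611, -0.0, -0.0]
ft_force: [0.2, -0.7, -0.4]
width: 0.0908
grasp_force: 0.0
```

```bash
cat >> h.py <<'E'
def st():
    o=r.get_obs();y=R.from_quat(o['ee_rot']).as_matrix()[:,1];z=R.from_quat(o['ee_rot']).as_matrix()[:,2]
    a=(np.degrees(np.arctan2(y[1],y[0]))+90)%180-90
    print('t',round(o['time'],2),'p',(o['position']*1e3).round(1),'close',a.round(2),'zax',z.round(4),'w',round(o['width']*1e3,1),'gf',round(o['grasp_force'],1),'F',o['ft_force'].round(1),'j6',o['joints'][5].round(2))
E
python3 -c "from h import *;st()"
```

```text
t 1.7 p [439.5 109.2 198.7] close -14.73 zax [-1.e-04 -0.e+00 -1.e+00] w 90.8 gf 0.0 F [ 0.2 -0.7 -0.4] j6 0.45
```

play_rows:
  commands:
    - {"fingers": 91, "x": 0.5, "y": 2.5, "z": -20, "ax": 0, "ay": 0, "az": 0.012}
    - {"fingers": 91, "x": 0, "y": 0, "z": -20, "ax": 0, "ay": 0, "az": 0}
    - {"fingers": 91, "x": 0, "y": 0, "z": -20, "ax": 0, "ay": 0, "az": 0}
    - {"fingers": 91, "x": 0, "y": 0, "z": -20, "ax": 0, "ay": 0, "az": 0}
    - {"fingers": 91, "x": 0, "y": 0, "z": -20, "ax": 0, "ay": 0, "az": 0}
    - {"fingers": 91, "x": 0, "y": 0, "z": -16, "ax": 0, "ay": 0, "az": 0}
    - {"fingers": 91, "x": 0, "y": 0, "z": 0, "ax": 0, "ay": 0, "az": 0}

```text
time: 2.4
position: [0.4385, 0.1128, 0.0813]
ee_rot: [0.787, 0.617, -0.002, -0.001]
ft_force: [0.9, 0.3, 0.7]
width: 0.0909
grasp_force: 0.0
```

```bash
python3 -c "
from h import *;st();c=cam('scene');save('s1.png',cv2.resize(c['frame'][130:260,240:430],None,fx=4,fy=4))"
```

```text
t 2.4 p [438.5 112.8  81.3] close -13.81 zax [-3.5e-03 -7.0e-04 -1.0e+00] w 90.9 gf 0.0 F [0.9 0.3 0.7] j6 0.44
```

View pics/s1.png

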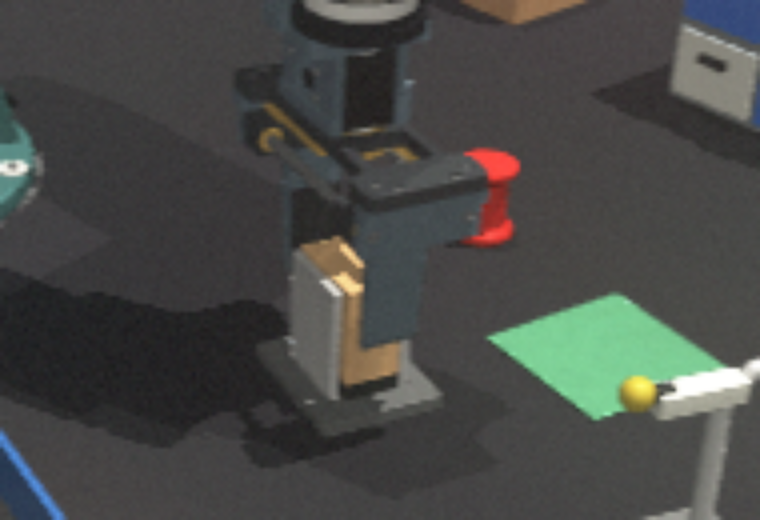

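The fingers straddle the block's ends: the near finger at (395,290) in the crop sits just off the block's end face, above the base. I'll close and lift.

play_rows:
  commands:
    - {"fingers": 55, "x": 0, "y": 0, "z": 0, "ax": 0, "ay": 0, "az": 0}
    - {"fingers": 55, "x": 0, "y": 0, "z": 0, "ax": 0, "ay": 0, "az": 0}
    - {"fingers": 55, "x": 0, "y": 0, "z": 0, "ax": 0, "ay": 0, "az": 0}
    - {"fingers": 55, "x": 0, "y": 0, "z": 0, "ax": 0, "ay": 0, "az": 0}
    - {"fingers": 55, "x": 0, "y": 0, "z": 0, "ax": 0, "ay": 0, "az": 0}
    - {"fingers": 55, "x": 0, "y": 0, "z": 0, "ax": 0, "ay": 0, "az": 0}
  grip_force: 30

```text
time: 3.05
position: [0.4403, 0.1131, 0.0835]
ee_rot: [0.787, 0.617, 0.0, 0.0]
ft_force: [-1.9, -1.3, 7.4]
width: 0.0641
grasp_force: 30.0
```

```bash
python3 -c "from h import *;st()"
```

```text
t 3.05 p [440.3 113.1  83.5] close -13.81 zax [ 8.e-04  1.e-04 -1.e+00] w 64.1 gf 30.0 F [-1.9 -1.3  7.4] j6 0.44
```

play_rows:
  commands:
    - {"fingers": 55, "x": 0, "y": 0, "z": 10, "ax": 0, "ay": 0, "az": 0}
    - {"fingers": 55, "x": 0, "y": 0, "z": 20, "ax": 0, "ay": 0, "az": 0}
    - {"fingers": 55, "x": 0, "y": 0, "z": 20, "ax": 0, "ay": 0, "az": 0}
    - {"fingers": 55, "x": 0, "y": 0, "z": 20, "ax": 0, "ay": 0, "az": 0}
    - {"fingers": 55, "x": 0, "y": 0, "z": 20, "ax": 0, "ay": 0, "az": 0}
    - {"fingers": 55, "x": 0, "y": 0, "z": 5, "ax": 0, "ay": 0, "az": 0}
    - {"fingers": 55, "x": 0, "y": 0, "z": 0, "ax": 0, "ay": 0, "az": 0}

```text
time: 3.75
position: [0.4401, 0.1131, 0.1786]
ee_rot: [0.787, 0.617, 0.001, 0.0]
ft_force: [-0.2, 0.7, -2.6]
width: 0.0641
grasp_force: 30.0
```

Run:
```python
from h import *
st();c=cam('scene');P=cloud(c);X,Y,Z=[P[...,i]*1e3 for i in range(3)]
save('s2.png',cv2.resize(c['frame'][110:260,240:430],None,fx=4,fy=4))
```

```text
t 3.75 p [440.1 113.1 178.6] close -13.81 zax [ 1.6e-03  3.0e-04 -1.0e+00] w 64.1 gf 30.0 F [-0.2  0.7 -2.6] j6 0.44
```

View pics/s2.png

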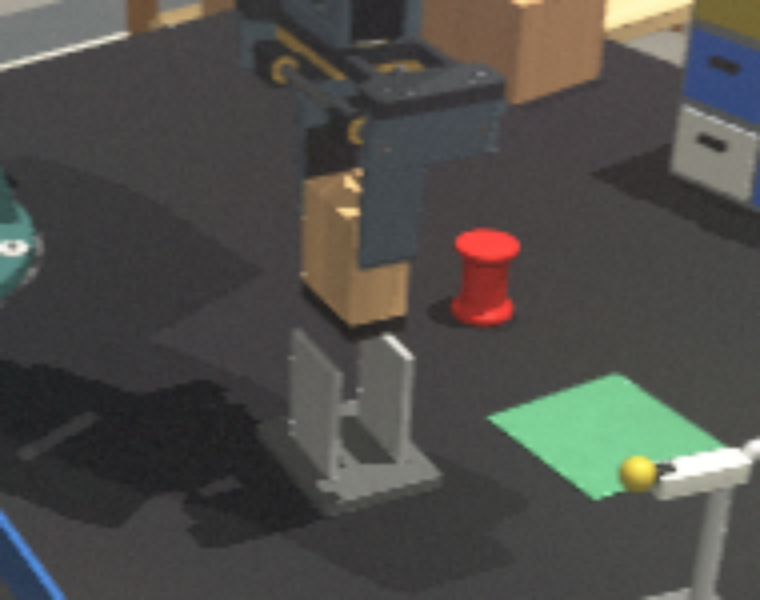

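The block is lifted level, clear of the stand. Next, the pad.

play_rows:
  commands:
    - {"fingers": 55, "x": 14, "y": 25, "z": 0, "ax": 0, "ay": 0, "az": 0}
    - {"fingers": 55, "x": 16, "y": 30, "z": 0, "ax": 0, "ay": 0, "az": 0}
    - {"fingers": 55, "x": 16, "y": 30, "z": 0, "ax": 0, "ay": 0, "az": 0}
    - {"fingers": 55, "x": 16, "y": 30, "z": -15, "ax": 0, "ay": 0, "az": 0}
    - {"fingers": 55, "x": 11, "y": 22, "z": -20, "ax": 0, "ay": 0, "az": 0}
    - {"fingers": 55, "x": 6, "y": 13, "z": -20, "ax": 0, "ay": 0, "az": 0}
    - {"fingers": 55, "x": 0, "y": 0, "z": -20, "ax": 0, "ay": 0, "az": 0}
    - {"fingers": 55, "x": 0, "y": 0, "z": -10, "ax": 0, "ay": 0, "az": 0}

```text
time: 4.6
position: [0.5173, 0.2627, 0.0898]
ee_rot: [0.787, 0.617, -0.002, -0.0]
ft_force: [-0.0, -0.5, -1.8]
width: 0.0641
grasp_force: 30.0
```

play_rows:
  commands:
    - {"fingers": 55, "x": 0, "y": 0, "z": -9, "ax": 0, "ay": 0, "az": 0}
    - {"fingers": 55, "x": 0, "y": 0, "z": -5, "ax": 0, "ay": 0, "az": 0}
    - {"fingers": 55, "x": 0, "y": 0, "z": -2, "ax": 0, "ay": 0, "az": 0}
    - {"fingers": 55, "x": 0, "y": 0, "z": 0, "ax": 0, "ay": 0, "az": 0}
    - {"fingers": 55, "x": 0, "y": 0, "z": 0, "ax": 0, "ay": 0, "az": 0}

```text
time: 5.1
position: [0.5192, 0.2631, 0.0776]
ee_rot: [0.787, 0.617, 0.0, 0.0]
ft_force: [0.5, -0.4, -1.4]
width: 0.0641
grasp_force: 30.0
```

```bash
python3 -c "from h import *;st()"
```

```text
t 5.1 p [519.2 263.1  77.6] close -13.81 zax [ 8.e-04  4.e-04 -1.e+00] w 64.1 gf 30.0 F [ 0.5 -0.4 -1.4] j6 0.67
```

play_rows:
  commands:
    - {"fingers": 55, "x": 0, "y": 0, "z": -1, "ax": 0, "ay": 0, "az": 0}
    - {"fingers": 55, "x": 0, "y": 0, "z": -1, "ax": 0, "ay": 0, "az": 0}
    - {"fingers": 55, "x": 0, "y": 0, "z": 0, "ax": 0, "ay": 0, "az": 0}

```text
time: 5.4
position: [0.5192, 0.2632, 0.0755]
ee_rot: [0.787, 0.617, 0.0, 0.0]
ft_force: [-1.8, -1.0, 5.2]
width: 0.0639
grasp_force: 30.0
```

```bash
python3 -c "from h import *;st()"
```

```text
t 5.4 p [519.2 263.2  75.5] close -13.81 zax [ 5.e-04  3.e-04 -1.e+00] w 63.9 gf 30.0 F [-1.8 -1.   5.2] j6 0.67
```

Contact is at the predicted height. Releasing and letting it rest.

play_rows:
  commands:
    - {"fingers": 91, "x": 0, "y": 0, "z": 0, "ax": 0, "ay": 0, "az": 0}
    - {"fingers": 91, "x": 0, "y": 0, "z": 0, "ax": 0, "ay": 0, "az": 0}
    - {"fingers": 91, "x": 0, "y": 0, "z": 0, "ax": 0, "ay": 0, "az": 0}
    - {"fingers": 91, "x": 0, "y": 0, "z": 0, "ax": 0, "ay": 0, "az": 0}
    - {"fingers": 91, "x": 0, "y": 0, "z": 0, "ax": 0, "ay": 0, "az": 0}
    - {"fingers": 91, "x": 0, "y": 0, "z": 15, "ax": 0, "ay": 0, "az": 0}
    - {"fingers": 91, "x": 0, "y": 0, "z": 25, "ax": 0, "ay": 0, "az": 0}
    - {"fingers": 91, "x": 0, "y": 0, "z": 25, "ax": 0, "ay": 0, "az": 0}

```text
time: 6.2
position: [0.5187, 0.263, 0.1414]
ee_rot: [0.787, 0.617, -0.0, -0.0]
ft_force: [-0.0, -0.2, 0.3]
width: 0.0911
grasp_force: 0.0
```

play_rows:
  commands:
    - {"fingers": 91, "x": 0, "y": 0, "z": 15, "ax": 0, "ay": 0, "az": 0.14}
    - {"fingers": 91, "x": 0, "y": 0, "z": 0, "ax": 0, "ay": 0, "az": 0.14}
    - {"fingers": 91, "x": 0, "y": 0, "z": 0, "ax": 0, "ay": 0, "az": 0.14}
    - {"fingers": 91, "x": 0, "y": 0, "z": 0, "ax": 0, "ay": 0, "az": 0.14}
    - {"fingers": 91, "x": 0, "y": 0, "z": 0, "ax": 0, "ay": 0, "az": 0.14}
    - {"fingers": 91, "x": 0, "y": 0, "z": 0, "ax": 0, "ay": 0, "az": 0.14}
    - {"fingers": 91, "x": 0, "y": 0, "z": 0, "ax": 0, "ay": 0, "az": 0.14}
    - {"fingers": 91, "x": 0, "y": 0, "z": 0, "ax": 0, "ay": 0, "az": 0.14}

```text
time: 7.0
position: [0.519, 0.2631, 0.1561]
ee_rot: [0.336, 0.942, 0.0, 0.0]
ft_force: [-0.2, -0.0, 0.4]
width: 0.091
grasp_force: 0.0
```

play_rows:
  commands:
    - {"fingers": 91, "x": 0, "y": 0, "z": 0, "ax": 0, "ay": 0, "az": 0.14}
    - {"fingers": 91, "x": 0, "y": 0, "z": 0, "ax": 0, "ay": 0, "az": 0.14}
    - {"fingers": 91, "x": 0, "y": 0, "z": 0, "ax": 0, "ay": 0, "az": 0.14}
    - {"fingers": 91, "x": 0, "y": 0, "z": 0, "ax": 0, "ay": 0, "az": 0.03}
    - {"fingers": 91, "x": 0, "y": 0, "z": 0, "ax": 0, "ay": 0, "az": 0}

```text
time: 7.5
position: [0.519, 0.2631, 0.1556]
ee_rot: [0.122, 0.993, 0.0, 0.0]
ft_force: [-0.3, -0.1, 0.6]
width: 0.0907
grasp_force: 0.0
```

Run:
```python
from h import *
st();c=cam('scene');save('s3.png',cv2.resize(c['frame'][100:250,300:490],None,fx=4,fy=4))
for n in('scene','top'):
    c=cam(n) ;P=cloud(c)*1e3
    h=cv2.cvtColor(c['frame'],cv2.COLOR_RGB2HSV)
    m=(abs(P[...,2]-77)<5)&(np.hypot(P[...,0]-519,P[...,1]-263)<60)&(h[...,0]<32)&(h[...,1]>45)
    if m.sum()>30: q=P[m][:,:2].astype(np.float32);print(n,m.sum(),cv2.minAreaRect(q),np.median(P[m][:,2]))
```

```text
t 7.5 p [519.  263.1 155.6] close 76.01 zax [ 5.e-04  3.e-04 -1.e+00] w 90.7 gf 0.0 F [-0.3 -0.1  0.6] j6 -0.9
scene 220 ((520.305419921875, 259.87103271484375), (38.157989501953125, 66.43734741210938), 75.5768814086914) 76.06253817883245
```

View pics/s3.png

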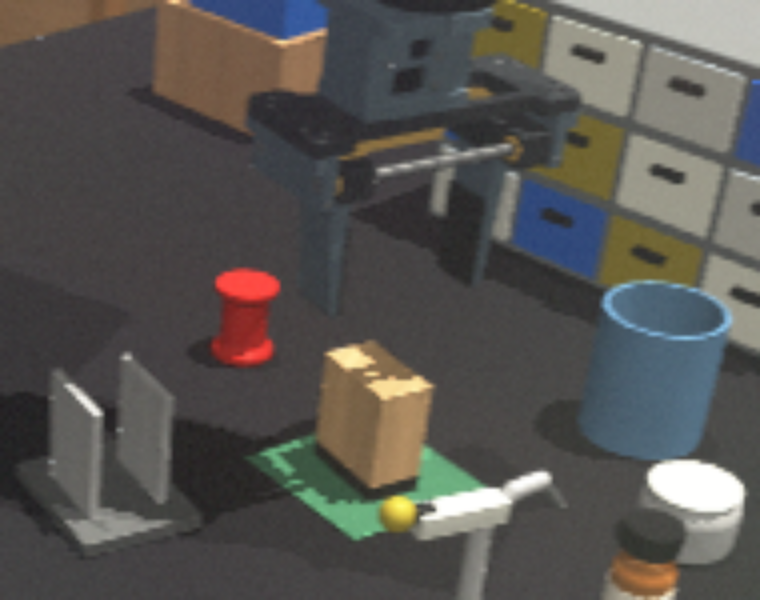

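The block stands upright mid-pad, at (375,420) in the crop, with the fingers clear. I'll descend and take it by the broad faces.

play_rows:
  commands:
    - {"fingers": 91, "x": 0, "y": 0, "z": -20, "ax": 0, "ay": 0, "az": 0}
    - {"fingers": 91, "x": 0, "y": 0, "z": -25, "ax": 0, "ay": 0, "az": 0}
    - {"fingers": 91, "x": 0, "y": 0, "z": -20, "ax": 0, "ay": 0, "az": 0}
    - {"fingers": 91, "x": 0, "y": 0, "z": -15, "ax": 0, "ay": 0, "az": 0}
    - {"fingers": 91, "x": 0, "y": 0, "z": 0, "ax": 0, "ay": 0, "az": 0}
    - {"fingers": 28, "x": 0, "y": 0, "z": 0, "ax": 0, "ay": 0, "az": 0}
    - {"fingers": 28, "x": 0, "y": 0, "z": 0, "ax": 0, "ay": 0, "az": 0}
    - {"fingers": 28, "x": 0, "y": 0, "z": 0, "ax": 0, "ay": 0, "az": 0}

```text
time: 8.45
position: [0.5194, 0.2633, 0.0759]
ee_rot: [0.121, 0.993, 0.0, 0.001]
ft_force: [0.8, -0.7, 0.8]
width: 0.0699
grasp_force: 0.0
```

play_rows:
  commands:
    - {"fingers": 28, "x": 0, "y": 0, "z": 0, "ax": 0, "ay": 0, "az": 0}
    - {"fingers": 28, "x": 0, "y": 0, "z": 0, "ax": 0, "ay": 0, "az": 0}
    - {"fingers": 28, "x": 0, "y": 0, "z": 0, "ax": 0, "ay": 0, "az": 0}
    - {"fingers": 28, "x": 0, "y": 0, "z": 0, "ax": 0, "ay": 0, "az": 0}
    - {"fingers": 28, "x": 0, "y": 0, "z": 0, "ax": 0, "ay": 0, "az": 0}

```text
time: 8.95
position: [0.5189, 0.263, 0.075]
ee_rot: [0.121, 0.993, -0.0, -0.0]
ft_force: [-0.6, 0.0, 0.9]
width: 0.0358
grasp_force: 30.0
```

```bash
python3 -c "from h import *;st()"
```

```text
t 8.95 p [518.9 263.   75. ] close 76.14 zax [-0. -0. -1.] w 35.8 gf 30.0 F [-0.6  0.   0.9] j6 -0.9
```

play_rows:
  commands:
    - {"fingers": 28, "x": 0, "y": 0, "z": 10, "ax": 0, "ay": 0, "az": 0}
    - {"fingers": 28, "x": 0, "y": 0, "z": 25, "ax": 0, "ay": 0, "az": 0}
    - {"fingers": 28, "x": 0, "y": 0, "z": 30, "ax": 0, "ay": 0, "az": 0}
    - {"fingers": 28, "x": 0, "y": 0, "z": 30, "ax": 0, "ay": 0, "az": 0}
    - {"fingers": 28, "x": 0, "y": -11, "z": 20, "ax": 0, "ay": 0, "az": -0.056}
    - {"fingers": 28, "x": -4, "y": -25, "z": 0, "ax": 0, "ay": 0, "az": -0.1}
    - {"fingers": 28, "x": -4, "y": -35, "z": 0, "ax": 0, "ay": 0, "az": -0.116}
    - {"fingers": 28, "x": -5, "y": -35, "z": 0, "ax": 0, "ay": 0, "az": -0.12}

```text
time: 9.75
position: [0.5055, 0.1562, 0.1906]
ee_rot: [0.313, 0.95, 0.0, 0.0]
ft_force: [0.8, -0.3, -1.8]
width: 0.0357
grasp_force: 30.0
```

play_rows:
  commands:
    - {"fingers": 28, "x": -5, "y": -35, "z": 0, "ax": 0, "ay": 0, "az": -0.12}
    - {"fingers": 28, "x": -5, "y": -35, "z": 0, "ax": 0, "ay": 0, "az": -0.12}
    - {"fingers": 28, "x": -5, "y": -35, "z": 0, "ax": 0, "ay": 0, "az": -0.12}
    - {"fingers": 28, "x": -5, "y": -35, "z": 0, "ax": 0, "ay": 0, "az": -0.12}
    - {"fingers": 28, "x": -5, "y": -35, "z": 0, "ax": 0, "ay": 0, "az": -0.12}
    - {"fingers": 28, "x": -5, "y": -35, "z": 0, "ax": 0, "ay": 0, "az": -0.12}
    - {"fingers": 28, "x": -5, "y": -35, "z": 0, "ax": 0, "ay": 0, "az": -0.12}
    - {"fingers": 28, "x": -5, "y": -35, "z": 0, "ax": 0, "ay": 0, "az": -0.12}

```text
time: 10.55
position: [0.4654, -0.1243, 0.1905]
ee_rot: [0.717, 0.697, 0.0, 0.0]
ft_force: [1.6, 0.4, -2.1]
width: 0.0356
grasp_force: 30.0
```

play_rows:
  commands:
    - {"fingers": 28, "x": -5, "y": -35, "z": 0, "ax": 0, "ay": 0, "az": -0.12}
    - {"fingers": 28, "x": -5, "y": -20, "z": 0, "ax": 0, "ay": 0, "az": -0.04}
    - {"fingers": 28, "x": -2, "y": -5, "z": 0, "ax": 0, "ay": 0, "az": 0}
    - {"fingers": 28, "x": 0, "y": 0, "z": 0, "ax": 0, "ay": 0, "az": 0}

```text
time: 10.95
position: [0.4536, -0.1832, 0.1902]
ee_rot: [0.769, 0.64, 0.0, -0.0]
ft_force: [0.3, 0.1, -1.2]
width: 0.0361
grasp_force: 30.0
```

```bash
python3 -c "from h import *;st()"
```

```text
t 10.95 p [ 453.6 -183.2  190.2] close -10.49 zax [ 0.e+00  1.e-04 -1.e+00] w 36.1 gf 30.0 F [ 0.3  0.1 -1.2] j6 -0.25
```

play_rows:
  commands:
    - {"fingers": 28, "x": 1, "y": 0, "z": -15, "ax": 0, "ay": 0, "az": 0}
    - {"fingers": 28, "x": 0, "y": 0, "z": -15, "ax": 0, "ay": 0, "az": 0}
    - {"fingers": 28, "x": 0, "y": 0, "z": 0, "ax": 0, "ay": 0, "az": 0}

```text
time: 11.25
position: [0.4541, -0.1815, 0.1586]
ee_rot: [0.768, 0.64, -0.001, -0.001]
ft_force: [-0.1, 0.7, -2.7]
width: 0.0359
grasp_force: 30.0
```

Run:
```python
from h import *
st();c=cam('scene');save('s4.png',cv2.resize(c['frame'][190:340,160:320],None,fx=4,fy=4,interpolation=cv2.INTER_CUBIC))
# block front face bottom edge points in the trough frame
P=cloud(c)*1e3;h=cv2.cvtColor(c['frame'],cv2.COLOR_RGB2HSV)
u=np.array([.983,-.182]);v=np.array([.182,.983])
q=P[...,:2]-np.array([536.8,-198]);x=q@u;y=q@v;z=P[...,2]
m=(abs(x+84)<35)&(abs(y)<45)&(z>95)&(z<130)&(h[...,0]<32)&(h[...,1]>45)
f=m&(abs(x+66)<6)
print('front face',f.sum(),'x',np.median(x[f]),'y',np.percentile(y[f],[1,5,50,95,99]))
w=(z>76)&(z<84)&(abs(x)<100)&(abs(y)<50)&(h[...,0]>100)&(h[...,0]<125)
for s in(-1,1): k=w&(y*s>30);print('wall',s,k.sum(),np.percentile(y[k],[5,50,95]))
```

```text
t 11.25 p [ 454.1 -181.5  158.6] close -10.37 zax [-0.0025  0.0013 -1.    ] w 35.9 gf 30.0 F [-0.1  0.7 -2.7] j6 -0.25
front face 462 x -66.91026847347617 y [-32.1459713  -30.00160495  -2.23526119  27.71473373  30.48827516]
wall -1 215 [-43.23658798 -41.29440394 -38.55822837]
wall 1 191 [35.5109115  37.47669752 40.11653709]
```

View pics/s4.png

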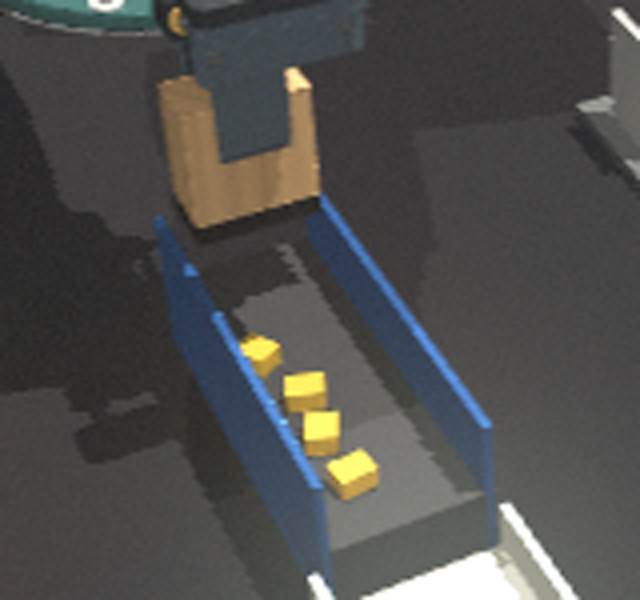

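The block hangs square over the channel's rear end, between the walls. Measured in the same camera it is within about 1 mm of the channel's mid-line. Lowering now.

play_rows:
  commands:
    - {"fingers": 28, "x": 0, "y": -1, "z": -10, "ax": 0, "ay": 0, "az": 0}
    - {"fingers": 28, "x": 0, "y": 0, "z": -12, "ax": 0, "ay": 0, "az": 0}
    - {"fingers": 28, "x": 0, "y": 0, "z": -10, "ax": 0, "ay": 0, "az": 0}
    - {"fingers": 28, "x": 0, "y": 0, "z": -8, "ax": 0, "ay": 0, "az": 0}
    - {"fingers": 28, "x": 0, "y": 0, "z": -4, "ax": 0, "ay": 0, "az": 0}
    - {"fingers": 28, "x": 0, "y": 0, "z": 0, "ax": 0, "ay": 0, "az": 0}
    - {"fingers": 28, "x": 0, "y": 0, "z": 0, "ax": 0, "ay": 0, "az": 0}

```text
time: 12.0
position: [0.455, -0.184, 0.116]
ee_rot: [0.769, 0.64, 0.0, 0.0]
ft_force: [0.1, -0.4, -2.8]
width: 0.0361
grasp_force: 30.0
```

```bash
python3 -c "from h import *;st()"
```

```text
t 12.0 p [ 455. -184.  116.] close -10.49 zax [ 0. -0. -1.] w 36.1 gf 30.0 F [ 0.1 -0.4 -2.8] j6 -0.25
```

play_rows:
  commands:
    - {"fingers": 28, "x": 0, "y": 0, "z": -1.5, "ax": 0, "ay": 0, "az": 0}
    - {"fingers": 28, "x": 0, "y": 0, "z": -1, "ax": 0, "ay": 0, "az": 0}
    - {"fingers": 28, "x": 0, "y": 0, "z": 0, "ax": 0, "ay": 0, "az": 0}
    - {"fingers": 28, "x": 0, "y": 0, "z": 0, "ax": 0, "ay": 0, "az": 0}

```text
time: 12.4
position: [0.4549, -0.184, 0.1135]
ee_rot: [0.769, 0.64, 0.0, 0.0]
ft_force: [1.2, -0.6, -2.5]
width: 0.0358
grasp_force: 30.0
```

```bash
python3 -c "from h import *;st()"
```

```text
t 12.4 p [ 454.9 -184.   113.5] close -10.48 zax [ 1.e-04 -1.e-04 -1.e+00] w 35.8 gf 30.0 F [ 1.2 -0.6 -2.5] j6 -0.25
```

play_rows:
  commands:
    - {"fingers": 28, "x": 7.9, "y": -1.46, "z": 0, "ax": 0, "ay": 0, "az": 0}
    - {"fingers": 28, "x": 7.9, "y": -1.46, "z": 0, "ax": 0, "ay": 0, "az": 0}
    - {"fingers": 28, "x": 7.9, "y": -1.46, "z": 0, "ax": 0, "ay": 0, "az": 0}
    - {"fingers": 28, "x": 7.9, "y": -1.46, "z": 0, "ax": 0, "ay": 0, "az": 0}
    - {"fingers": 28, "x": 7.9, "y": -1.46, "z": 0, "ax": 0, "ay": 0, "az": 0}
    - {"fingers": 28, "x": 7.9, "y": -1.46, "z": 0, "ax": 0, "ay": 0, "az": 0}
    - {"fingers": 28, "x": 7.9, "y": -1.46, "z": 0, "ax": 0, "ay": 0, "az": 0}
    - {"fingers": 28, "x": 7.9, "y": -1.46, "z": 0, "ax": 0, "ay": 0, "az": 0}

```text
time: 13.2
position: [0.5187, -0.1957, 0.1134]
ee_rot: [0.769, 0.64, -0.0, -0.0]
ft_force: [1.0, -0.0, -1.9]
width: 0.0359
grasp_force: 30.0
```

play_rows:
  commands:
    - {"fingers": 28, "x": 7.9, "y": -1.46, "z": 0, "ax": 0, "ay": 0, "az": 0}
    - {"fingers": 28, "x": 7.9, "y": -1.46, "z": 0, "ax": 0, "ay": 0, "az": 0}
    - {"fingers": 28, "x": 7.9, "y": -1.46, "z": 0, "ax": 0, "ay": 0, "az": 0}
    - {"fingers": 28, "x": 7.9, "y": -1.46, "z": 0, "ax": 0, "ay": 0, "az": 0}
    - {"fingers": 28, "x": 7.9, "y": -1.46, "z": 0, "ax": 0, "ay": 0, "az": 0}
    - {"fingers": 28, "x": 7.9, "y": -1.46, "z": 0, "ax": 0, "ay": 0, "az": 0}
    - {"fingers": 28, "x": 7.9, "y": -1.46, "z": 0, "ax": 0, "ay": 0, "az": 0}
    - {"fingers": 28, "x": 0, "y": 0, "z": 0, "ax": 0, "ay": 0, "az": 0}

```text
time: 14.0
position: [0.5745, -0.2061, 0.1136]
ee_rot: [0.769, 0.64, 0.0, 0.0]
ft_force: [0.1, -0.2, -2.2]
width: 0.0359
grasp_force: 30.0
```

Run:
```python
from h import *
st();c=cam('scene');save('s5.png',cv2.resize(c['frame'][190:390,160:350],None,fx=3,fy=3,interpolation=cv2.INTER_CUBIC))
```

```text
t 14.0 p [ 574.5 -206.1  113.6] close -10.47 zax [ 8.e-04 -3.e-04 -1.e+00] w 35.9 gf 30.0 F [ 0.1 -0.2 -2.2] j6 -0.2
```

View pics/s5.png

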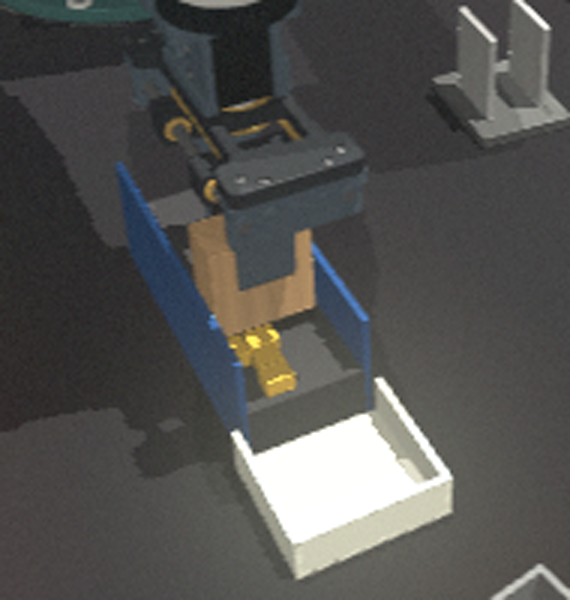

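The stubs are pushed ahead of the block, at (265,350) in the crop, near the lip. Continuing slowly over it.

play_rows:
  commands:
    - {"fingers": 28, "x": 4.92, "y": -0.91, "z": 0, "ax": 0, "ay": 0, "az": 0}
    - {"fingers": 28, "x": 4.92, "y": -0.91, "z": 0, "ax": 0, "ay": 0, "az": 0}
    - {"fingers": 28, "x": 4.92, "y": -0.91, "z": 0, "ax": 0, "ay": 0, "az": 0}
    - {"fingers": 28, "x": 4.92, "y": -0.91, "z": 0, "ax": 0, "ay": 0, "az": 0}
    - {"fingers": 28, "x": 4.92, "y": -0.91, "z": 0, "ax": 0, "ay": 0, "az": 0}
    - {"fingers": 28, "x": 4.92, "y": -0.91, "z": 0, "ax": 0, "ay": 0, "az": 0}
    - {"fingers": 28, "x": 4.92, "y": -0.91, "z": 0, "ax": 0, "ay": 0, "az": 0}
    - {"fingers": 28, "x": 4.92, "y": -0.91, "z": 0, "ax": 0, "ay": 0, "az": 0}

```text
time: 14.85
position: [0.6132, -0.2132, 0.1134]
ee_rot: [0.769, 0.64, 0.0, 0.0]
ft_force: [-0.5, 0.2, -2.4]
width: 0.0358
grasp_force: 30.0
```

play_rows:
  commands:
    - {"fingers": 28, "x": 4.92, "y": -0.91, "z": 0, "ax": 0, "ay": 0, "az": 0}
    - {"fingers": 28, "x": 4.92, "y": -0.91, "z": 0, "ax": 0, "ay": 0, "az": 0}
    - {"fingers": 28, "x": 4.92, "y": -0.91, "z": 0, "ax": 0, "ay": 0, "az": 0}
    - {"fingers": 28, "x": 4.92, "y": -0.91, "z": 0, "ax": 0, "ay": 0, "az": 0}
    - {"fingers": 28, "x": 0, "y": 0, "z": 0, "ax": 0, "ay": 0, "az": 0}
    - {"fingers": 28, "x": 0, "y": 0, "z": 0, "ax": 0, "ay": 0, "az": 0}
    - {"fingers": 28, "x": 0, "y": 0, "z": 0, "ax": 0, "ay": 0, "az": 0}
    - {"fingers": 28, "x": 0, "y": 0, "z": 0, "ax": 0, "ay": 0, "az": 0}

```text
time: 15.65
position: [0.6322, -0.2167, 0.1134]
ee_rot: [0.769, 0.64, -0.0, -0.0]
ft_force: [0.1, -0.6, -2.9]
width: 0.0357
grasp_force: 30.0
```

Run:
```python
from h import *
st();c=cam('scene');save('s6.png',cv2.resize(c['frame'][190:390,160:350],None,fx=3,fy=3,interpolation=cv2.INTER_CUBIC))
```

```text
t 15.65 p [ 632.2 -216.7  113.4] close -10.48 zax [-1.e-04  0.e+00 -1.e+00] w 35.7 gf 30.0 F [ 0.1 -0.6 -2.9] j6 -0.18
```

View pics/s6.png

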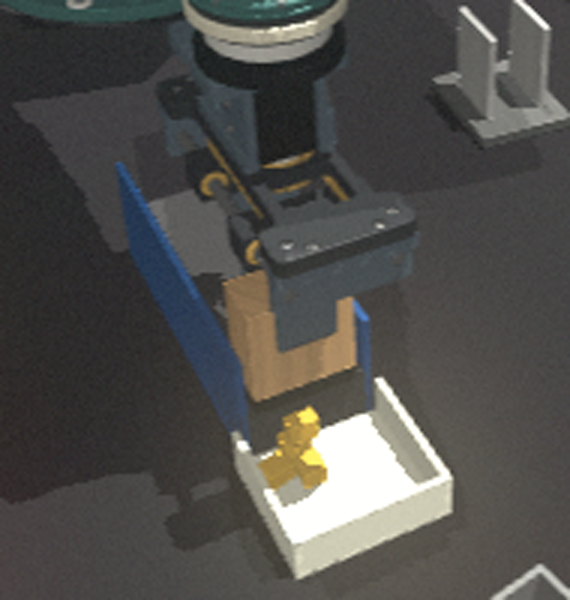

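The stubs have dropped into the tray, but one at (305,415) in the crop may be propped up on the others. I'll measure heights.

```bash
cat > chips.py <<'E'
from h import *
for n in('scene','top'):
    c=cam(n);P=cloud(c)*1e3;h=cv2.cvtColor(c['frame'],cv2.COLOR_RGB2HSV)
    q=P[...,:2]-np.array([536.8,-198]);x=q@np.array([.983,-.182]);y=q@np.array([.182,.983]);z=P[...,2]
    m=(h[...,0]>18)&(h[...,0]<35)&(h[...,1]>130)&(x>-110)&(x<215)&(abs(y)<60)&(z<75)&(z>-10)
    print(n,m.sum(),'x',np.percentile(x[m],[1,50,99]).round(),'y',np.percentile(y[m],[1,50,99]).round(),'z hist',np.histogram(z[m],np.arange(0,61,6))[0])
    for z0 in range(0,60,6):
        k=m&(z>=z0)&(z<z0+6)
        if k.sum()>4: print('  z',z0,k.sum(),'x',x[k].mean().round(),'y',y[k].mean().round())
E
python3 chips.py
```

```text
scene 341 x [117. 131. 150.] y [-38. -17.  -2.] z hist [  6  53 165  33  26  58   0   0   0   0]
  z 0 6 x 145.0 y -18.0
  z 6 53 x 139.0 y -20.0
  z 12 165 x 137.0 y -21.0
  z 18 33 x 125.0 y -14.0
  z 24 26 x 127.0 y -12.0
  z 30 58 x 124.0 y -11.0Traceback (most recent call last):
  File "chips.py", line 6, in <module>
    print(n,m.sum(),'x',np.percentile(x[m],[1,50,99]).round(),'y',np.percentile(y[m],[1,50,99]).round(),'z hist',np.histogram(z[m],np.arange(0,61,6))[0])
                        ~~~~~~~~~~~~~^^^^^^^^^^^^^^^^
    return _quantile_unchecked(
        a, q, axis, out, overwrite_input, method, keepdims, weights)
    return _ureduce(a,
                    func=_quantile_ureduce_func,
    ...<5 lines>...
                    overwrite_input=overwrite_input,
                    method=method)
    r = func(a, **kwargs)
    result = _quantile(arr,
                       quantiles=q,
    ...<2 lines>...
                       out=out,
                       weights=wgt)
    slices_having_nans = np.isnan(arr[-1, ...])
                                  ~~~^^^^^^^^^
IndexError: index -1 is out of bounds for axis 0 with size 0
```

The top stub's upper face is at about 34 mm, so its centre is about 28 mm, under the limit and past the lip. I'll back the block off, set it down and let go.

play_rows:
  commands:
    - {"fingers": 28, "x": -9.83, "y": 1.82, "z": 0, "ax": 0, "ay": 0, "az": 0}
    - {"fingers": 28, "x": -9.83, "y": 1.82, "z": 0, "ax": 0, "ay": 0, "az": 0}
    - {"fingers": 28, "x": -9.83, "y": 1.82, "z": 0, "ax": 0, "ay": 0, "az": 0}
    - {"fingers": 28, "x": -9.83, "y": 1.82, "z": 0, "ax": 0, "ay": 0, "az": 0}
    - {"fingers": 28, "x": 0, "y": 0, "z": -0.8, "ax": 0, "ay": 0, "az": 0}
    - {"fingers": 28, "x": 0, "y": 0, "z": 0, "ax": 0, "ay": 0, "az": 0}
    - {"fingers": 28, "x": 0, "y": 0, "z": 0, "ax": 0, "ay": 0, "az": 0}

```text
time: 16.5
position: [0.5929, -0.2095, 0.113]
ee_rot: [0.769, 0.64, -0.0, -0.0]
ft_force: [-5.2, 1.3, 5.9]
width: 0.0356
grasp_force: 30.0
```

```bash
python3 -c "
from h import *
st()
c=cam('scene');P=cloud(c)*1e3;h=cv2.cvtColor(c['frame'],cv2.COLOR_RGB2HSV)
q=P[...,:2]-np.array([536.8,-198]);x=q@np.array([.983,-.182]);y=q@np.array([.182,.983]);z=P[...,2]
m=(h[...,0]>18)&(h[...,0]<35)&(h[...,1]>130)&(x>80)&(x<215)&(abs(y)<60)&(z<60)&(z>-10)
k=m&(z>29);print(m.sum(),k.sum(),np.percentile(z[k],[5,50,95,100]),x[k].min(),x[k].max(),x[k].mean(),y[k].mean())"
```

```text
t 16.5 p [ 592.9 -209.5  113. ] close -10.49 zax [-2.e-04 -0.e+00 -1.e+00] w 35.6 gf 30.0 F [-5.2  1.3  5.9] j6 -0.19
337 62 [30.72416479 32.90368976 34.72546958 35.75102666] 115.44441688641015 129.7587966042251 124.13487517880473 -10.618730005855141
```

play_rows:
  commands:
    - {"fingers": 70, "x": 0, "y": 0, "z": 0, "ax": 0, "ay": 0, "az": 0}
    - {"fingers": 70, "x": 0, "y": 0, "z": 0, "ax": 0, "ay": 0, "az": 0}
    - {"fingers": 70, "x": 0, "y": 0, "z": 0, "ax": 0, "ay": 0, "az": 0}
    - {"fingers": 70, "x": 0, "y": 0, "z": 0, "ax": 0, "ay": 0, "az": 0}
    - {"fingers": 70, "x": 0, "y": 0, "z": 0, "ax": 0, "ay": 0, "az": 0}
    - {"fingers": 70, "x": 0, "y": 0, "z": 15, "ax": 0, "ay": 0, "az": 0}
    - {"fingers": 70, "x": 0, "y": 0, "z": 25, "ax": 0, "ay": 0, "az": 0}
    - {"fingers": 70, "x": 0, "y": 0, "z": 30, "ax": 0, "ay": 0, "az": 0}

```text
time: 17.35
position: [0.5927, -0.2093, 0.1837]
ee_rot: [0.769, 0.64, -0.0, -0.001]
ft_force: [-0.0, -0.2, -0.1]
width: 0.0697
grasp_force: 0.0
```

play_rows:
  commands:
    - {"fingers": 70, "x": 0, "y": 0, "z": 30, "ax": 0, "ay": 0, "az": 0}
    - {"fingers": 70, "x": 0, "y": 0, "z": 20, "ax": 0, "ay": 0, "az": 0}
    - {"fingers": 70, "x": 0, "y": 0, "z": 0, "ax": 0, "ay": 0, "az": 0}
    - {"fingers": 70, "x": 0, "y": 0, "z": 0, "ax": 0, "ay": 0, "az": 0}
    - {"fingers": 70, "x": 0, "y": 0, "z": 0, "ax": 0, "ay": 0, "az": 0}

```text
time: 17.85
position: [0.5926, -0.2093, 0.2319]
ee_rot: [0.769, 0.64, -0.0, -0.001]
ft_force: [-0.1, 0.5, -0.9]
width: 0.0701
grasp_force: 0.0
```

Run:
```python
from h import *
st();c=cam('scene');save('s7.png',cv2.resize(c['frame'][190:390,160:350],None,fx=3,fy=3,interpolation=cv2.INTER_CUBIC))
```

```text
t 17.85 p [ 592.6 -209.3  231.9] close -10.48 zax [-1.2e-03  5.0e-04 -1.0e+00] w 70.1 gf 0.0 F [-0.1  0.5 -0.9] j6 -0.19
```

View pics/s7.png

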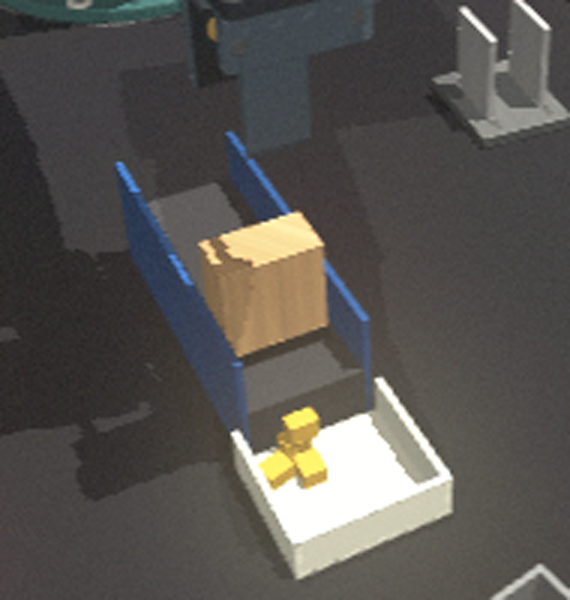

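The block stands upright on the channel floor at (265,290). Four stubs lie in the tray: (276,470), (312,467), (300,425) and one under that last one at (288,442). The channel is empty and the gripper clear, so I'll hand in.

```bash
python3 -c "
from rig import r
print(r.finish_job())"
```

```text
the job is handed in; nothing more can be done
None
```

I've handed the job in at about 18 s: in the last picture all four stubs are in the catch tray (one resting on another, centre about 27 mm up against the 32 mm limit) and the block stands upright in the trough, let go; the judge's verdict was not shown.

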